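# Put the pigment jars back in order in their case and shut it

## Task

Pack up the pigment case: take the jars without a colour dot out of the row and stand them upright on the orange platter, and stand the loose dotted jars back in the row in their colour order, yellow between white and red, green between red and blue, each close beside its two neighbours. The row leaves no gap for them, so slide the jars in it apart to make room, without lifting white, red or blue out of the case; then lower the blue lid gently until it is fully shut, and leave the tape, bottle and pen alone.

Things in the scene. Friction and masses are not known exactly. Their poses are not given: they have to be found in the camera images.
- pigment_case: Grey tray fixed on the right of the deck, 334 mm along its x axis (roughly away from the robot), 80 mm along y (to the left). One channel for a row of five jars: 318 x 64 mm inside, floor 6 mm and rim 34 mm above the underside; jar lids stand clear above the rim. Jars start about 3 mm apart; five leave 18 mm free. Smooth floor (friction 0.25): jars slide, not tip. Origin: centre of the underside.
- case_lid (a joint): Angle of the case's deep blue lid in rad: 0 = shut, about 2 = standing open, leaning away to the right. It is hinged along the rim of the case's right (-y) wall: hinge line along the case's x axis at y = -40 mm, z = 34 mm of the case frame. A stiff hinge (about 0.18 N m) keeps it at any angle. Shut, its flat top is 80 mm above the case's underside, 86 mm wide from the hinge line and 334 mm long, 8 mm clear above seated jars.
- lid_edge (a point): Middle of the lid's free long edge, on its outer top corner: 86 mm from the hinge line across the lid and 46 mm above it when the lid is shut. A finger lip 50 mm long sticks out 11 mm below it.
- white_jar (a point): Pigment jar (61 mm across, 64 mm tall, 0.12 kg) with amber body 56 mm across and a black screw lid 60 mm across, the lid being the top 14 mm; a white dot 32 mm across on top. Round and closed; grip it across the lid. This point is its centre, 32 mm above its underside; z is its axis. Starts in the case.
- red_jar (a point): Pigment jar (61 mm across, 64 mm tall, 0.12 kg) with amber body 56 mm across and a black screw lid 60 mm across, the lid being the top 14 mm; a red dot 32 mm across on top. Round and closed; grip it across the lid. This point is its centre, 32 mm above its underside; z is its axis. Starts in the case, between white and blue.
- blue_jar (a point): Pigment jar (61 mm across, 64 mm tall, 0.12 kg) with amber body 56 mm across and a black screw lid 60 mm across, the lid being the top 14 mm; a blue dot 32 mm across on top. Round and closed; grip it across the lid. This point is its centre, 32 mm above its underside; z is its axis. Starts in the case.
- yellow_jar (a point): Pigment jar (61 mm across, 64 mm tall, 0.12 kg) with amber body 56 mm across and a black screw lid 60 mm across, the lid being the top 14 mm; a yellow dot 32 mm across on top. Round and closed; grip it across the lid. This point is its centre, 32 mm above its underside; z is its axis. Starts on the orange platter; may be absent.
- green_jar (a point): Pigment jar (61 mm across, 64 mm tall, 0.12 kg) with amber body 56 mm across and a black screw lid 60 mm across, the lid being the top 14 mm; a green dot 32 mm across on top. Round and closed; grip it across the lid. This point is its centre, 32 mm above its underside; z is its axis. Starts on the orange platter; may be absent.
- plain1_jar (a point): Pigment jar (61 mm across, 64 mm tall, 0.12 kg) with amber body 56 mm across and a black screw lid 60 mm across, the lid being the top 14 mm; no dot on top. Round and closed; grip it across the lid. This point is its centre, 32 mm above its underside; z is its axis. Starts at the far end of the row in the case; may be absent.
- plain2_jar (a point): Pigment jar (61 mm across, 64 mm tall, 0.12 kg) with amber body 56 mm across and a black screw lid 60 mm across, the lid being the top 14 mm; no dot on top. Round and closed; grip it across the lid. This point is its centre, 32 mm above its underside; z is its axis. Starts at the near end of the row in the case; may be absent.
- platter (a point): Centre of the round orange platter, 294 mm across, that stands still on the deck in front of the robot; the point lies on its top face, 10 mm above the deck. (The small spindle at its centre is only a mark 10 mm high; it blocks nothing.)
- tape_roll (a point): Bystander: roll of masking tape lying on the deck behind the platter, 105 mm across, 19 mm high; the point is its centre.
- bottle (a point): Bystander: amber dropper bottle standing on the deck, 42 mm across, 118 mm high; the point is 59 mm up on its axis.
- pen (a point): Bystander: marker pen lying on the deck, 134 mm long (its y axis), 14 mm thick; the point is its centre.

How it is judged:
By the outcome, as a careful person would: the job done as asked, in the order asked, and still so for the second after the job is handed in, with the robot touching nothing.
Of jar_yellow, jar_green, jar_plain1, jar_plain2 only 3 to 4 are there at a start; the rules pass over those that are not, and their reading is None.
At some moment in a run one of jar_yellow, jar_green may be knocked a few centimetres aside while the robot is not near it.
It also fails if it takes over 210 s, if anything falls off the work surface, if the arm or the gripper's body presses on something with over 40 N, if the wrist force passes 120 N, or if a joint passes its speed limit or range.

## Robot

A 6-joint arm with a two-finger parallel gripper is mounted at the origin on a cart in front of the work surface, level with it; the furniture and walls round the work are solid. World frame = base frame: x ahead of the robot, y to its left, z up, the work surface at z = 0. Lengths are in m, angles in rad, forces in N, time in s.
With the tool pointing down it reaches from about 0.375 to 0.975 m from the base axis. Payload 3.8 kg.
Tool frame: the origin (TCP) lies at the very end of the fingers, on their centre line; the grasp point (between the pads) lies 19 mm behind it (bot.pinch_z is the distance from the TCP to the grasp point, in m); x points along the fingers, y is the direction in which the jaws open and shut, and the axes are right-handed (so a half turn about x gives the same grasp; the last joint's range is limited). The gripper opens to 85 mm and grips with 20 to 120 N. Pads are 22 mm wide; open, the fingers measure 114 mm over their backs; the gripper's body (76 mm by 85 mm) begins 54 mm behind the grasp point. The pads swing forward as they close: fully open they stand 13 mm farther back than shut.
Start: joints at [-1.287, 0.264, 1.604, -0, 1.274, -0.037], TCP at [0.213, -0.641, 0.231] pointing down, gripper open.
Joint ranges: [-2.63, 2.63], [-0.94, 2.18], [0.31, 2.57], [-1.31, 4.45], [0, 2.66], [-2.55, 2.55]. Speed limits (rad/s): [2.57, 2.57, 3.14, 3.14, 3.14, 3.14].

## Interface

Orientations are given as a rotation vector (axis times angle).
In Python, from workcell import monitor, imaging, finish_job, bot gives the robot as it stands.
- The arm moves only by the tool jog_arm, never from a script. Its argument "rows" is a list of rows, each a list of 7 numbers: the shift along the tool's x, y, z in m, then the turn, a rotation vector about the tool's x, y, z in rad, then the opening in per cent of the stroke, from 0 (shut) to 100 (fully open). A call has 1 to 20 rows; each row is the pose to reach, as a shift and turn from the pose measured when the call began, along the tool's axes at that moment; what a row does not reach only later rows make up. A row lasts 1/10 s, in which the tool goes at most 50 mm and 8.59 degrees, less where a joint would pass 70% of its speed; a pose out of reach is approached as far as the arm can. A call with a gripper value outside its range is refused whole. The fingers move at their own pace and stop on an object; "force" is the grip in N (left out, the last holds). Time passes only in rows, so rows that repeat a pose let the fingers close. It gives the time, the measured TCP pose, the force and the opening at its end, in the units of the state.
- monitor.read_state(): the state, without advancing time (a new reading comes with each control period).
- imaging.read_camera(name): name is "scene" or "top"; returns the picture (480x640x3 uint8, blue, green, red); there is no depth.
- imaging.camera_params(name): a dict with "fx", "fy", "cx", "cy" (pixels), "T" (4x4, takes a point from camera to world coordinates). Camera axes: x right, y down, z forward; pixel columns grow to the right and rows downward; lengths in m; the calibration is good to about 2 mm. A picture is of the moment at which its call begins. camera_params takes no time and is no camera call.
- finish_job(): hands the job in, once; it reports no verdict.
The state is a dict: "time": time; "q": joint angles; "joint_vel": joint speeds; "joint_torque": joint torques, N m; "tool_pos": TCP position; "tcp_rot": TCP orientation; "wrist_force": force on the tool from outside, world axes, zero at the start; "torque": the same for the moment, N m; "width": opening from 0.0 (shut) to 1.0 (fully open).
Only numpy, scipy, OpenCV 4.12 (cv2) and the standard library are available. Lean on these libraries where they do the work, as an engineer would, in place of code of your own. Each camera call takes 0.05 s, during which the arm holds its last target. There are 200 camera calls.

## Working session

There is one attempt and no reset: what is moved stays moved. The work goes in short steps, Python scripts to look and compute and a tool call to move; the robot and the scene stay as the last step left them, time stands still between calls to the robot, and variables do not carry over. Pictures are saved under pics/ and viewed, about 12 in all and at most 16, crops included, and the job is handed in when it is done.

Besides the shell and the picture viewer there is one more tool, called after "Call:" as name([rows], argument=value, ...), one row to a line, values as JSON. jog_arm: Moves the arm, as the interface text tells. Its arguments: {"type":"object","properties":{"rows":{"type":"array","items":{"type":"array","items":{"type":"number"}}},"force":{"type":"number"}},"required":["rows"]}

```bash
mkdir -p pics; ls; python3 - <<'E'
from workcell import monitor, imaging, bot
import cv2,numpy as np
np.set_printoptions(precision=4,suppress=True)
print(monitor.read_state(), bot.pinch_z)
for n in("scene","top"):
    p=imaging.camera_params(n); print(n,p)
    cv2.imwrite(f"pics/{n}0.png",imaging.read_camera(n))
E
```

```text
pics
{'time': 0.0, 'q': array([-1.2869,  0.2647,  1.6054,  0.    ,  1.2737, -0.0369]), 'joint_vel': array([-0.0006, -0.0019, -0.0002, -0.0002, -0.0003, -0.002 ]), 'joint_torque': array([ -0.0018, -51.5117, -36.7314,  -0.0003,   0.0127,   0.    ]), 'tool_pos': array([ 0.2126, -0.6398,  0.23  ]), 'tcp_rot': array([ 2.0487,  0.3339, -2.0492]), 'wrist_force': array([ 0.2336, -0.5481,  0.8144]), 'torque': array([-0.0263, -0.0263,  0.024 ]), 'width': 0.9994936836644345} 0.0187
scene {'fx': 516.614825200381, 'fy': 516.614825200381, 'cx': 316.2102742411409, 'cy': 235.93049149805117, 'T': array([[-0.8221, -0.3843,  0.42  ,  0.1339],
       [-0.5692,  0.5415, -0.6187,  0.5438],
       [ 0.0103, -0.7477, -0.6639,  0.7507],
       [ 0.    ,  0.    ,  0.    ,  1.    ]])}
top {'fx': 499.50889244430783, 'fy': 499.50889244430783, 'cx': 320.8959608374601, 'cy': 234.09830694653323, 'T': array([[-0.0167, -0.9931,  0.1164,  0.4443],
       [-0.9999,  0.0164, -0.0031, -0.0547],
       [ 0.0012, -0.1165, -0.9932,  0.915 ],
       [ 0.    ,  0.    ,  0.    ,  1.    ]])}
```

View pics/top0.png

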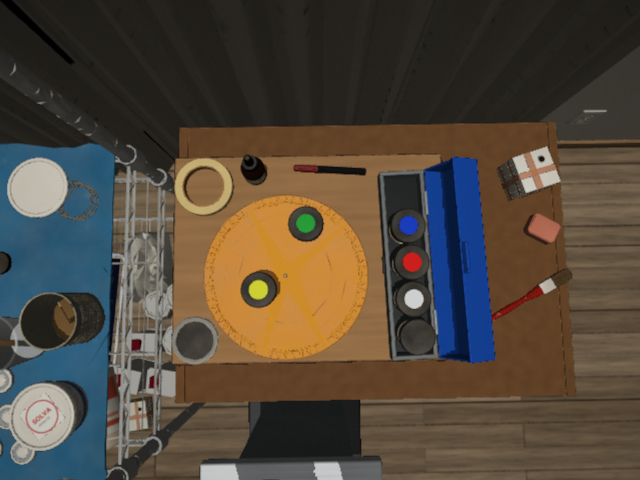

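View pics/scene0.png

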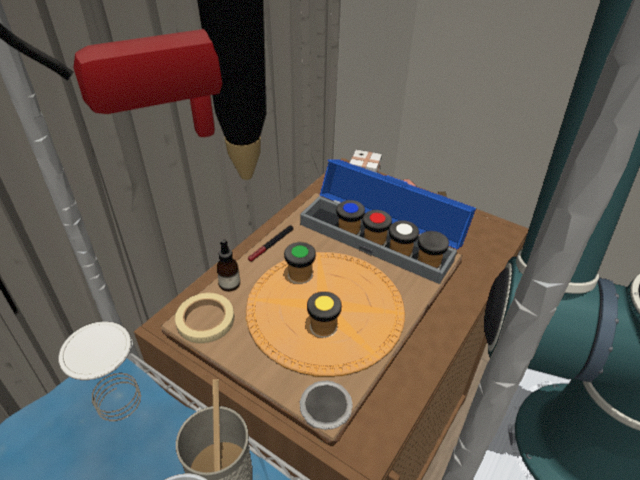

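The top view shows the yellow jar at (258,289), green at (306,223), blue at (408,225), red at (412,262), white at (413,299) and one plain jar at (416,335), the near one. The far end of the case is empty, so plain1 is absent. The scene view agrees. Next I triangulate.

```bash
cat > h.py <<'E'
import cv2,numpy as np
from workcell import monitor, imaging
np.set_printoptions(precision=4,suppress=True)
P={n:imaging.camera_params(n) for n in("scene","top")}
def ray(n,uv):
    p=P[n];T=p["T"];d=T[:3,:3]@np.array([(uv[0]-p["cx"])/p["fx"],(uv[1]-p["cy"])/p["fy"],1]);return T[:3,3],d/np.linalg.norm(d)
def plane(n,uv,z):
    o,d=ray(n,uv);return o+d*(z-o[2])/d[2]
def tri(a,b):
    A=np.zeros((3,3));B=np.zeros(3);R=[ray("scene",a),ray("top",b)]
    for o,d in R:
        M=np.eye(3)-np.outer(d,d);A+=M;B+=M@o
    x=np.linalg.solve(A,B);return x,[np.linalg.norm((np.eye(3)-np.outer(d,d))@(x-o)) for o,d in R]
def proj(n,X):
    p=P[n];T=p["T"];c=T[:3,:3].T@(np.asarray(X)-T[:3,3]);return np.array([c[0]/c[2]*p["fx"]+p["cx"],c[1]/c[2]*p["fy"]+p["cy"]])
H={"yellow":[(24,38)],"green":[(50,75)],"blue":[(112,124)],"red":[(0,6),(175,180)],"white":None}
def dots(img,n):
    hsv=cv2.cvtColor(img,cv2.COLOR_BGR2HSV);out={}
    for k,rs in H.items():
        if rs is None: m=cv2.inRange(hsv,(0,0,170),(180,45,255))
        else: m=sum(cv2.inRange(hsv,(a,140,90),(b,255,255)) for a,b in rs)
        _,l,s,c=cv2.connectedComponentsWithStats(m.astype(np.uint8))
        out[k]=[(c[i].round(1).tolist(),int(s[i,4])) for i in range(1,len(s)) if 90<s[i,4]<600 and 190<c[i][0]<460 and 130<c[i][1]<370]
    return out
E
python3 - <<'E'
from h import *
D={n:dots(cv2.imread(f"pics/{n}0.png"),n) for n in P}
for k in H:
    print(k,D["scene"][k],D["top"][k])
    if len(D["scene"][k])==1==len(D["top"][k]): print("  ",*tri(D["scene"][k][0][0],D["top"][k][0][0]))
# platter, blue lid
for n in P:
    im=cv2.imread(f"pics/{n}0.png");hsv=cv2.cvtColor(im,cv2.COLOR_BGR2HSV)
    m=cv2.inRange(hsv,(8,170,120),(20,255,255));c=max(cv2.findContours(m,0,2)[0],key=cv2.contourArea);print(n,cv2.fitEllipse(cv2.convexHull(c)))
    m=cv2.inRange(hsv,(110,150,60),(125,255,255))
    if n=="scene": m[:, :300]=0; m[300:]=0
    else: m[:,:420]=0
    c=max(cv2.findContours(m,0,2)[0],key=cv2.contourArea);print(cv2.approxPolyDP(cv2.convexHull(c),4,True)[:,0].tolist())
im=np.hstack([cv2.resize(cv2.imread("pics/top0.png")[145:375,370:510],None,fx=2.5,fy=2.5,interpolation=2),cv2.resize(cv2.imread("pics/scene0.png")[150:290,290:490],None,fx=2.2,fy=2.5*230/140/2.5*2.5,interpolation=2)[:575]])
print(im.shape);cv2.imwrite("pics/c1.png",im)
E
```

```text
yellow [([323.8, 302.7], 187)] [([257.9, 289.3], 312)]
   [0.4517 0.0494 0.0759] [np.float64(0.00010481407041742329), np.float64(0.00010481407041733992)]
green [([299.5, 251.1], 142)] [([305.2, 223.0], 283)]
   [ 0.562  -0.031   0.0757] [np.float64(1.0298509161986607e-05), np.float64(1.0298509162019675e-05)]
blue [([350.3, 207.5], 119)] [([408.1, 224.9], 290)]
   [ 0.5567 -0.2063  0.0706] [np.float64(0.00014916253510202074), np.float64(0.00014916253510192283)]
red [([377.0, 217.5], 132)] [([411.8, 261.6], 308)]
   [ 0.494  -0.2102  0.0705] [np.float64(0.0002017379363719696), np.float64(0.00020173793637193936)]
white [([403.9, 228.6], 134)] [([413.5, 298.6], 264)]
   [ 0.432  -0.2106  0.0709] [np.float64(0.0002177978625271806), np.float64(0.00021779786252720245)]Traceback (most recent call last):
  File "<stdin>", line 9, in <module>
cv2.error: OpenCV(4.12.0) /io/opencv/modules/imgproc/src/shapedescr.cpp:361: error: (-201:Incorrect size of input array) There should be at least 5 points to fit the ellipse in function 'fitEllipseNoDirect'
```

```bash
python3 - <<'E'
from h import *
t=cv2.imread("pics/top0.png");s=cv2.imread("pics/scene0.png")
for n,uv,z in [("top",(415.5,335),.07),("top",(379,172),.034),("top",(390,360),.034),("top",(421,170),.034),("top",(434,356),.034)]: print(uv,plane(n,uv,z))
# platter orange
for n,i in(("top",t),("scene",s)):
    hsv=cv2.cvtColor(i,cv2.COLOR_BGR2HSV)
    m=cv2.inRange(hsv,(8,150,90),(22,255,255));m=cv2.morphologyEx(m,2,np.ones((3,3)));cs=cv2.findContours(m,0,2)[0];c=max(cs,key=cv2.contourArea);h=cv2.convexHull(c)
    e=cv2.fitEllipse(h);print(n,e,plane(n,e[0],.01))
a=cv2.resize(t[150:370,370:510],None,fx=2.7,fy=2.7,interpolation=2);b=cv2.resize(s[150:290,290:490],None,fx=2.05,fy=2.05,interpolation=2)
im=np.zeros((a.shape[0],a.shape[1]+b.shape[1],3),np.uint8);im[:,:a.shape[1]]=a;im[:b.shape[0],a.shape[1]:]=b
print(im.shape);cv2.imwrite("pics/c1.png",im)
E
```

```text
(415.5, 335) [ 0.3717 -0.2119  0.07  ]
(379, 172) [ 0.6585 -0.164   0.034 ]
(390, 360) [ 0.3269 -0.173   0.034 ]
(421, 170) [ 0.6609 -0.2399  0.034 ]
(434, 356) [ 0.3324 -0.2492  0.034 ]
top ((285.4197998046875, 277.091552734375), (164.6583251953125, 166.08486938476562), 37.589141845703125) [0.4732 0.0078 0.01  ]
scene ((355.9149169921875, 337.6353454589844), (19.627517700195312, 57.585601806640625), 139.3657989501953) [0.3909 0.0358 0.01  ]
(594, 788, 3)
```

View pics/c1.png

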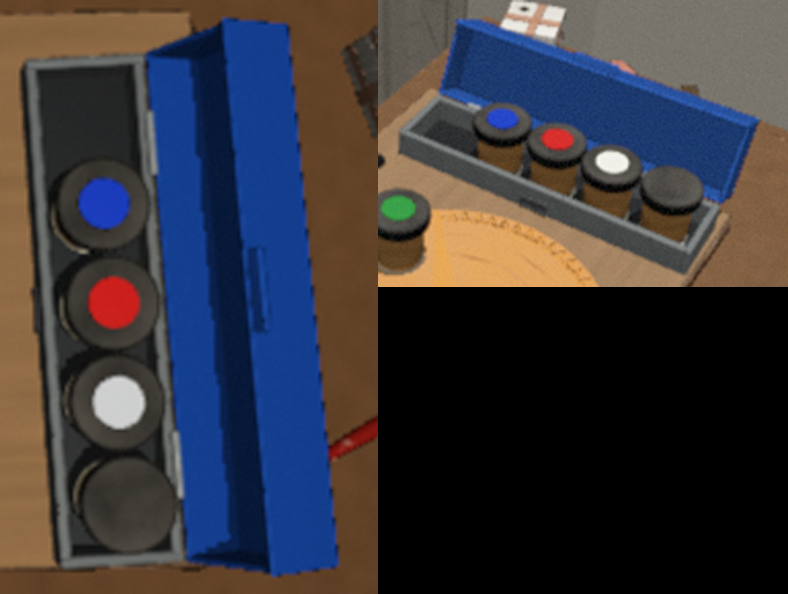

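```bash
cat >> h.py <<'E'
from scipy.spatial.transform import Rotation as Rn
YAW=np.radians(1.95); C=np.array([.494,-.2098]); ax=np.array([np.cos(YAW),np.sin(YAW)]); ay=np.array([-ax[1],ax[0]])
def cs(s,t=0): return C+s*ax+t*ay      # case -> world
def sc(p): d=np.asarray(p)[:2]-C; return np.array([d@ax,d@ay])
def st(): return monitor.read_state()
def Rd(sgn): 
    x=np.array([0,0,-1.]);y=sgn*np.r_[ay,0];return np.c_[x,y,np.cross(x,y)]
def delta(xy,z,sgn):
    s=st();R=Rn.from_rotvec(s["tcp_rot"]).as_matrix()
    return R.T@(np.r_[xy,z]-s["tool_pos"]), Rn.from_matrix(R.T@Rd(sgn)).as_rotvec()
def scan():
    D={n:dots(imaging.read_camera(n),n) for n in P}
    for k in H:
        a,b=D["scene"][k],D["top"][k]
        if len(a)==1==len(b): x,r=tri(a[0][0],b[0][0]);print(k,x,"case",sc(x),"res",r[0].round(4))
        else: print(k,a,b)
E
python3 - <<'E'
from h import *
s=st();print(Rn.from_rotvec(s["tcp_rot"]).as_matrix())
for sg in(1,-1): print(sg,delta(cs(-.122),.13,sg))
for k,x in dict(y=(.4517,.0494),g=(.562,-.031),b=(.5567,-.2063),r=(.494,-.2102),w=(.432,-.2106)).items(): print(k,sc(x))
E
```

```text
[[-0.0006  0.3153 -0.949 ]
 [ 0.002  -0.949  -0.3153]
 [-1.     -0.0021 -0.    ]]
1 (array([ 0.1008, -0.3538, -0.2856]), array([-2.8549, -0.0029,  0.0004]))
-1 (array([ 0.1008, -0.3538, -0.2856]), array([0.2867, 0.0003, 0.002 ]))
y [-0.0335  0.2605]
g [0.074  0.1764]
b [0.0628 0.0014]
r [-0.     -0.0004]
w [-0.062   0.0013]
```

Call:
jog_arm([
  [0.03,-0.354,-0.286,0.287,0,0.002,100],
  [0.03,-0.354,-0.286,0.287,0,0.002,100],
  [0.03,-0.354,-0.286,0.287,0,0.002,100],
  [0.03,-0.354,-0.286,0.287,0,0.002,100],
  [0.03,-0.354,-0.286,0.287,0,0.002,100],
  [0.03,-0.354,-0.286,0.287,0,0.002,100],
  [0.03,-0.354,-0.286,0.287,0,0.002,100],
  [0.03,-0.354,-0.286,0.287,0,0.002,100],
  [0.03,-0.354,-0.286,0.287,0,0.002,100],
  [0.03,-0.354,-0.286,0.287,0,0.002,100],
  [0.03,-0.354,-0.286,0.287,0,0.002,100],
  [0.03,-0.354,-0.286,0.287,0,0.002,100],
  [0.03,-0.354,-0.286,0.287,0,0.002,100],
  [0.03,-0.354,-0.286,0.287,0,0.002,100],
])

```text
time: 1.5
tool_pos: [0.3721, -0.2151, 0.2009]
tcp_rot: [2.205, 0.034, -2.206]
wrist_force: [0.8, -0.3, -0.8]
width: 1.005
```

```bash
python3 - <<'E'
from h import *
print(st()); print(delta(cs(-.122),.042,-1))
t=imaging.read_camera("top");s=imaging.read_camera("scene")
a=cv2.resize(t[150:400,340:540],None,fx=2,fy=2,interpolation=2);b=cv2.resize(s[110:310,290:490],None,fx=2,fy=2.5,interpolation=2)
cv2.imwrite("pics/c2.png",np.hstack([a,b]))
E
```

```text
{'time': 1.5, 'q': array([-0.5819, -0.1934,  2.1335, -0.0004,  1.2016,  0.9577]), 'joint_vel': array([ 0.0021, -0.0024,  0.0016,  0.0015,  0.0014,  0.001 ]), 'joint_torque': array([  0.2094, -25.0753, -35.8283,   0.0086,   0.0047,  -0.0047]), 'tool_pos': array([ 0.3721, -0.2151,  0.2009]), 'tcp_rot': array([ 2.2052,  0.0343, -2.2059]), 'wrist_force': array([ 0.8276, -0.2731, -0.7588]), 'torque': array([ 0.0058, -0.0036,  0.0587]), 'width': 1.0054887070227756}
(array([ 0.1589, -0.0012, -0.0001]), array([-0.0027,  0.0003, -0.0002]))
```

View pics/c2.png

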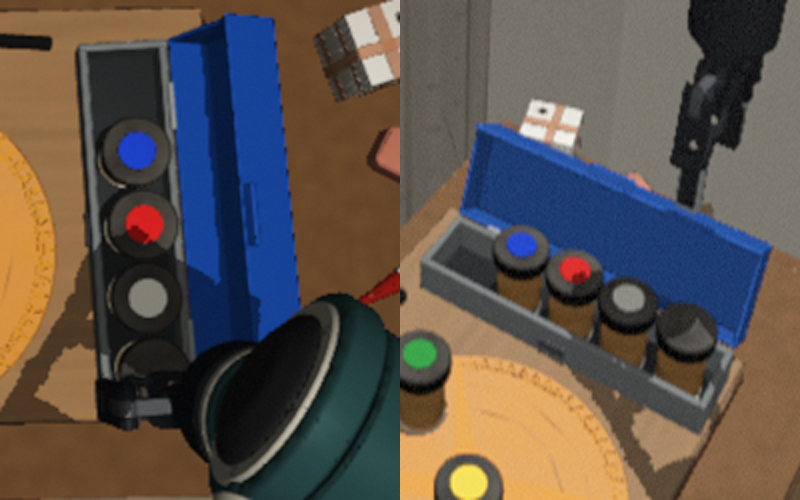

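The gripper hovers above the plain near jar. In the crop the jar's lid centre is at (686,333), which is scene pixel (433,243). I'll check this against the earlier estimate.

```bash
python3 - <<'E'
from h import *
s=cv2.imread("pics/scene0.png")
print(sc(plane("scene",(433,243.2),.07)),sc(plane("top",(415.5,335),.07)))
print(proj("scene",np.r_[cs(-.126),.07]),proj("scene",np.r_[cs(-.126+.03),.07]),proj("scene",np.r_[cs(-.126-.03),.07]))
# lid ellipse of plain in crop c1: dark rim
g=cv2.cvtColor(s,cv2.COLOR_BGR2HSV)[...,2][225:262,410:456];print(g[::4,::3])
E
```

```text
[-0.1283  0.0088] [-0.1223  0.002 ]
[433.7068 240.2654] [419.7037 234.7194] [448.0425 245.9431]
[[134  76 101 112 109 113 111 111 110 112 113 112 107 110 111 114]
 [243  91  75 147 135 104 113 109 110 110 113 111 107 114 113 115]
 [137  86  82 127  96  82  76  75  84  80  73 111 113 112 111 110]
 [ 91  74  28  67  87  80  78  81  86  80  90  87  85 112 112 112]
 [  4  22  61  47  82  76  75  79  84  84  87  94  93 148 131 103]
 [ 89  85  72  16  58  75  71  69  68  79  84  95  93 156 172 159]
 [ 90  43  48  51   8  10  57  77  79  87  79  59  23 122 132 112]
 [ 85  51  37  84  95  70  20  18   5   7  21  40  70  70 126  90]
 [119  27  29  71  91  93  89  93  92  94  93  60  67 134 105 143]
 [ 79 117 137 107  84  87  86  83  85  86  82  48 116 124  66 168]]
```

Call:
jog_arm([
  [0.05,-0.002,0.003,-0.003,0,0,100],
  [0.09,-0.002,0.003,-0.003,0,0,100],
  [0.12,-0.002,0.003,-0.003,0,0,100],
  [0.14,-0.002,0.003,-0.003,0,0,100],
  [0.15,-0.002,0.003,-0.003,0,0,100],
  [0.159,-0.002,0.003,-0.003,0,0,100],
  [0.159,-0.002,0.003,-0.003,0,0,100],
  [0.159,-0.002,0.003,-0.003,0,0,50],
  [0.159,-0.002,0.003,-0.003,0,0,50],
  [0.159,-0.002,0.003,-0.003,0,0,50],
  [0.159,-0.002,0.003,-0.003,0,0,50],
  [0.159,-0.002,0.003,-0.003,0,0,50],
  [0.159,-0.002,0.003,-0.003,0,0,50],
], force=30)

```text
time: 2.9
tool_pos: [0.3703, -0.2138, 0.0433]
tcp_rot: [2.205, 0.036, -2.201]
wrist_force: [-0.6, 0.4, 6.3]
width: 0.688
```

Call:
jog_arm([
  [-0.03,0,0,0,0,0,50],
  [-0.07,0,0,0,0,0,50],
  [-0.08,0,0,0,0,0,50],
  [-0.08,-0.04,-0.015,0,0,0,50],
  [-0.08,-0.08,-0.03,0,0,0,50],
  [-0.08,-0.12,-0.045,0,0,0,50],
  [-0.08,-0.152,-0.055,0,0,0,50],
  [-0.06,-0.152,-0.055,0,0,0,50],
  [-0.03,-0.152,-0.055,0,0,0,50],
  [-0.015,-0.152,-0.055,0,0,0,50],
  [-0.008,-0.152,-0.055,0,0,0,50],
  [-0.005,-0.152,-0.055,0,0,0,50],
  [-0.005,-0.152,-0.055,0,0,0,50],
  [-0.005,-0.152,-0.055,0,0,0,50],
])

```text
time: 4.3
tool_pos: [0.4207, -0.0602, 0.0487]
tcp_rot: [2.207, 0.036, -2.199]
wrist_force: [-0.7, 0.1, -0.7]
width: 0.69
```

Call:
jog_arm([
  [0.001,0,0,0,0,0,50],
  [0.001,0,0,0,0,0,50],
  [0.001,0,0,0,0,0,100],
  [0.001,0,0,0,0,0,100],
  [0.001,0,0,0,0,0,100],
  [0.001,0,0,0,0,0,100],
  [0.001,0,0,0,0,0,100],
  [-0.04,0,0,0,0,0,100],
  [-0.09,0,0,0,0,0,100],
  [-0.11,0,0,0,0,0,100],
  [-0.11,0,0,0,0,0,100],
])

```text
time: 5.4
tool_pos: [0.4235, -0.0606, 0.1631]
tcp_rot: [2.215, 0.034, -2.188]
wrist_force: [0.9, -0.3, 0.1]
width: 1.0
```

```bash
python3 - <<'E'
from h import *
scan(); print(delta(cs(-.062,.001),.16,-1),delta(cs(-.062,.001),.043,-1))
E
```

```text
yellow [([323.9, 302.6], 189)] []
green [ 0.5621 -0.031   0.0757] case [0.0742 0.1764] res 0.0001
blue [] [([408.1, 224.9], 290)]
red [] [([304.9, 167.4], 118), ([411.7, 261.6], 309)]
white [([403.8, 228.7], 138)] [([414.8, 298.4], 231), ([249.6, 367.4], 241)]
(array([-0.0008,  0.1512, -0.0065]), array([ 0.0005, -0.0044, -0.0025])) (array([ 0.1162,  0.151 , -0.006 ]), array([ 0.0005, -0.0044, -0.0025]))
```

Call:
jog_arm([
  [0,0.05,-0.002,0,-0.004,-0.002,100],
  [0,0.1,-0.004,0,-0.004,-0.002,100],
  [0,0.14,-0.006,0,-0.004,-0.002,100],
  [0,0.151,-0.006,0,-0.004,-0.002,100],
  [0,0.151,-0.006,0,-0.004,-0.002,100],
  [0.04,0.151,-0.006,0,-0.004,-0.002,100],
  [0.08,0.151,-0.006,0,-0.004,-0.002,100],
  [0.1,0.151,-0.006,0,-0.004,-0.002,100],
  [0.11,0.151,-0.006,0,-0.004,-0.002,100],
  [0.116,0.151,-0.006,0,-0.004,-0.002,100],
  [0.116,0.151,-0.006,0,-0.004,-0.002,100],
  [0.116,0.151,-0.006,0,-0.004,-0.002,50],
  [0.116,0.151,-0.006,0,-0.004,-0.002,50],
  [0.116,0.151,-0.006,0,-0.004,-0.002,50],
  [0.116,0.151,-0.006,0,-0.004,-0.002,50],
  [0.116,0.151,-0.006,0,-0.004,-0.002,50],
], force=20)

```text
time: 7.1
tool_pos: [0.4333, -0.2116, 0.0448]
tcp_rot: [2.207, 0.036, -2.2]
wrist_force: [-0.5, 1.2, 6.1]
width: 0.695
```

```bash
python3 - <<'E'
from h import *
print(st()["wrist_force"],sc(st()["tool_pos"]),delta(cs(-.128,.0),.043,-1))
E
```

```text
[-0.4614  1.1661  6.0581] [-0.0607  0.0003] (array([0.0016, 0.0003, 0.0673]), array([ 0.0002, -0.003 , -0.0017]))
```

Call:
jog_arm([
  [0,0,0.008,0,0,0,50],
  [0,0,0.016,0,0,0,50],
  [0,0,0.024,0,0,0,50],
  [0,0,0.032,0,0,0,50],
  [0,0,0.04,0,0,0,50],
  [0,0,0.048,0,0,0,50],
  [0,0,0.055,0,0,0,50],
  [0,0,0.06,0,0,0,50],
  [0,0,0.064,0,0,0,50],
  [0,0,0.064,0,0,0,50],
])

```text
time: 8.1
tool_pos: [0.3689, -0.2139, 0.0448]
tcp_rot: [2.206, 0.035, -2.2]
wrist_force: [0.1, -0.4, 5.8]
width: 0.689
```

Call:
jog_arm([
  [0,0,0.002,0,0,0,50],
  [0,0,0.003,0,0,0,50],
  [0,0,0.004,0,0,0,50],
  [0,0,0.004,0,0,0,50],
])

```text
time: 8.5
tool_pos: [0.3649, -0.2141, 0.0448]
tcp_rot: [2.206, 0.035, -2.2]
wrist_force: [2.1, -0.3, 4.2]
width: 0.694
```

Call:
jog_arm([
  [0,0,0,0,0,0,100],
  [0,0,0,0,0,0,100],
  [0,0,0,0,0,0,100],
  [0,0,0,0,0,0,100],
  [-0.03,0,0,0,0,0,100],
  [-0.06,0,0,0,0,0,100],
  [-0.06,-0.001,-0.05,0,-0.003,-0.002,100],
  [-0.06,-0.001,-0.1,0,-0.003,-0.002,100],
  [-0.06,-0.001,-0.15,0,-0.003,-0.002,100],
  [-0.06,-0.001,-0.185,0,-0.003,-0.002,100],
  [-0.06,-0.001,-0.192,0,-0.003,-0.002,100],
  [-0.06,-0.001,-0.192,0,-0.003,-0.002,100],
])

```text
time: 9.7
tool_pos: [0.5572, -0.2061, 0.1048]
tcp_rot: [2.202, 0.039, -2.205]
wrist_force: [-0.2, -0.6, 0.1]
width: 1.0
```

```bash
python3 - <<'E'
from h import *
print(st()["wrist_force"],sc(st()["tool_pos"]),delta(cs(.063,.001),.044,-1)); scan()
E
```

```text
[-0.1764 -0.5657  0.095 ] [0.0633 0.0015] (array([0.0608, 0.0005, 0.0002]), array([0.0014, 0.0011, 0.0002]))
yellow [0.4517 0.0494 0.0759] case [-0.0335  0.2605] res 0.0001
green [ 0.562  -0.031   0.0757] case [0.0741 0.1764] res 0.0
blue [([350.3, 207.3], 112)] []
red [ 0.5252 -0.0585  0.2112] case [0.0363 0.1501] res 0.0982
white [ 0.5086 -0.2482  0.0504] case [ 0.0133 -0.0389] res 0.1325
```

Call:
jog_arm([
  [0.03,0,0,0,0,0,100],
  [0.05,0,0,0,0,0,100],
  [0.061,0,0,0,0,0,100],
  [0.061,0,0,0,0,0,100],
  [0.061,0,0,0,0,0,50],
  [0.061,0,0,0,0,0,50],
  [0.061,0,0,0,0,0,50],
  [0.061,0,0,0,0,0,50],
  [0.061,0,0,0,0,0,50],
  [0.06,0.0005,-0.008,0,0,0,50],
  [0.06,0.0005,-0.016,0,0,0,50],
  [0.06,0.0005,-0.024,0,0,0,50],
  [0.06,0.0005,-0.032,0,0,0,50],
  [0.06,0.001,-0.04,0,0,0,50],
  [0.06,0.001,-0.048,0,0,0,50],
  [0.06,0.001,-0.055,0,0,0,50],
  [0.06,0.001,-0.06,0,0,0,50],
  [0.06,0.001,-0.063,0,0,0,50],
  [0.06,0.001,-0.063,0,0,0,50],
])

```text
time: 11.7
tool_pos: [0.6188, -0.205, 0.0451]
tcp_rot: [2.202, 0.039, -2.206]
wrist_force: [-2.9, -0.2, 6.9]
width: 0.694
```

Call:
jog_arm([
  [0,0,-0.001,0,0,0,50],
  [0,0,-0.002,0,0,0,50],
  [0,0,-0.002,0,0,0,50],
  [0,0,-0.002,0,0,0,50],
])

```text
time: 12.1
tool_pos: [0.621, -0.2049, 0.0451]
tcp_rot: [2.202, 0.039, -2.206]
wrist_force: [-2.0, 0.7, 3.7]
width: 0.696
```

```bash
python3 - <<'E'
from h import *
print(st()["wrist_force"],sc(st()["tool_pos"])); print(delta((.562,-.031),.15,-1))
E
```

```text
[-2.0091  0.6557  3.6934] [0.1271 0.0005]
(array([-0.1048, -0.1759,  0.0531]), array([0.0007, 0.002 , 0.0003]))
```

Call:
jog_arm([
  [0,0,-0.001,0,0,0,50],
  [0,0,-0.002,0,0,0,50],
  [0,0,-0.003,0,0,0,50],
  [0,0,-0.003,0,0,0,50],
])

```text
time: 12.5
tool_pos: [0.6241, -0.2048, 0.0452]
tcp_rot: [2.202, 0.039, -2.206]
wrist_force: [-3.1, 0.5, 5.1]
width: 0.695
```

Call:
jog_arm([
  [0,0,0,0,0,0,100],
  [0,0,0,0,0,0,100],
  [0,0,0,0,0,0,100],
  [0,0,0,0,0,0,100],
  [-0.04,0,0,0,0,0,100],
  [-0.08,0,0,0,0,0,100],
  [-0.105,0,0,0,0,0,100],
  [-0.105,-0.05,0.016,0,0.002,0,100],
  [-0.105,-0.09,0.028,0,0.002,0,100],
  [-0.105,-0.13,0.042,0,0.002,0,100],
  [-0.105,-0.17,0.054,0,0.002,0,100],
  [-0.105,-0.176,0.056,0,0.002,0,100],
  [-0.105,-0.176,0.056,0,0.002,0,100],
])

```text
time: 13.8
tool_pos: [0.5619, -0.0299, 0.1505]
tcp_rot: [2.203, 0.041, -2.202]
wrist_force: [0.4, -0.1, -0.6]
width: 1.004
```

```bash
python3 - <<'E'
from h import *
scan(); print(delta((.562,-.031),.048,-1))
t=imaging.read_camera("top");s=imaging.read_camera("scene")
for uv in [(408,187),(407,188)]: print(sc(plane("top",uv,.07)))
cv2.imwrite("pics/c3.png",np.hstack([t[130:410,180:480],s[130:410,200:480]]))
E
```

```text
yellow [0.4516 0.0493 0.0764] case [-0.0335  0.2604] res 0.0
green [([299.4, 251.5], 104)] []
blue [ 0.6229 -0.2028  0.0706] case [0.129  0.0027] res 0.0003
red [ 0.494  -0.2098  0.0708] case [-0.  0.] res 0.0003
white [([435.2, 241.5], 152)] [([218.8, 185.3], 233), ([343.6, 195.4], 241), ([197.6, 272.4], 232), ([337.9, 284.2], 248), ([415.8, 340.1], 293)]
(array([ 0.1026, -0.0007,  0.0009]), array([ 0.001 , -0.0009, -0.0005]))
[ 0.1285 -0.0033]
[ 0.1268 -0.0014]
```

View pics/c3.png

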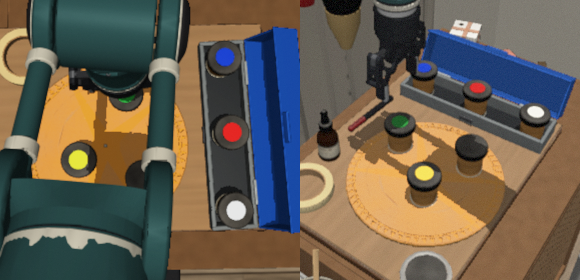

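The top view shows blue and white at the two ends of the row, red in the middle, and the plain jar standing on the platter. Next is green.

Call:
jog_arm([
  [0.04,-0.001,0.001,0,0,0,100],
  [0.07,-0.001,0.001,0,0,0,100],
  [0.09,-0.001,0.001,0,0,0,100],
  [0.102,-0.001,0.001,0,0,0,100],
  [0.102,-0.001,0.001,0,0,0,100],
  [0.102,-0.001,0.001,0,0,0,50],
  [0.102,-0.001,0.001,0,0,0,50],
  [0.102,-0.001,0.001,0,0,0,50],
  [0.102,-0.001,0.001,0,0,0,50],
  [0.102,-0.001,0.001,0,0,0,50],
  [0.102,-0.001,0.001,0,0,0,50],
], force=30)

```text
time: 15.1
tool_pos: [0.5636, -0.0315, 0.0504]
tcp_rot: [2.208, 0.036, -2.199]
wrist_force: [-0.0, -1.4, 6.1]
width: 0.688
```

Call:
jog_arm([
  [-0.04,0,0,0,0,0,50],
  [-0.08,0,0,0,0,0,50],
  [-0.1,0,0,0,0,0,50],
  [-0.1,0,0,0,0,0,50],
])

```text
time: 15.5
tool_pos: [0.566, -0.0315, 0.1546]
tcp_rot: [2.216, 0.036, -2.19]
wrist_force: [0.8, 0.4, -1.4]
width: 0.691
```

```bash
python3 - <<'E'
from h import *
print(tri((435.2,241.5),(415.8,340.1)),sc(tri((435.2,241.5),(415.8,340.1))[0]))
print(st()["wrist_force"],delta(cs(.0645,.001),.13,-1)); scan()
E
```

```text
(array([ 0.3636, -0.2118,  0.0707]), [np.float64(0.0002787445626640012), np.float64(0.00027874456266401595)]) [-0.1304  0.0024]
[ 0.8289  0.4056 -1.4266] (array([0.0247, 0.1747, 0.0138]), array([ 0.    , -0.0119, -0.002 ]))
yellow [0.4515 0.0495 0.0763] case [-0.0337  0.2606] res 0.0001
green [([298.0, 208.4], 97)] []
blue [ 0.6232 -0.2026  0.0705] case [0.1293 0.0028] res 0.0
red [ 0.494  -0.21    0.0706] case [-0.     -0.0002] res 0.0002
white [([435.2, 241.5], 153)] [([218.7, 185.4], 232), ([343.9, 195.7], 240), ([198.0, 273.3], 230), ([338.9, 285.3], 251), ([415.8, 340.1], 292)]
```

Call:
jog_arm([
  [0,0.04,0.004,0,-0.006,-0.002,50],
  [0,0.08,0.008,0,-0.012,-0.002,50],
  [0,0.12,0.01,0,-0.012,-0.002,50],
  [0,0.16,0.013,0,-0.012,-0.002,50],
  [0,0.1755,0.0135,0,-0.012,-0.002,50],
  [0.025,0.1755,0.0135,0,-0.012,-0.002,50],
  [0.025,0.1755,0.0135,0,-0.012,-0.002,50],
  [0.025,0.1755,0.0135,0,-0.012,-0.002,50],
])

```text
time: 16.4
tool_pos: [0.5534, -0.2058, 0.1225]
tcp_rot: [2.191, 0.042, -2.22]
wrist_force: [-0.1, -0.4, -0.1]
width: 0.688
```

```bash
python3 - <<'E'
from h import *
print(st()["tool_pos"],sc(st()["tool_pos"]),st()["wrist_force"],delta(cs(.065,.0003),.0465,-1))
s=imaging.read_camera("scene");cv2.imwrite("pics/c4.png",cv2.resize(s[130:290,290:490],None,fx=3,fy=3,interpolation=2))
E
```

```text
[ 0.5534 -0.2058  0.1225] [0.0595 0.002 ] [-0.1149 -0.4447 -0.1152] (array([ 0.0759,  0.0019, -0.0065]), array([0.0002, 0.0131, 0.0037]))
```

View pics/c4.png

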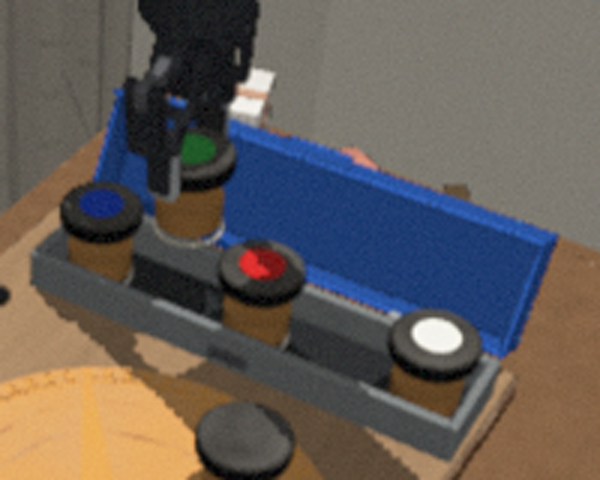

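Green is held upright over its slot, between blue at (100,205) and red at (262,265) in the crop. I correct the small tilt and settle before lowering.

Call:
jog_arm([
  [0.003,0.002,-0.0065,0,0.013,0.003,50],
  [0.003,0.002,-0.0065,0,0.013,0.003,50],
  [0.003,0.002,-0.0065,0,0.013,0.003,50],
  [0.003,0.002,-0.0065,0,0.013,0.003,50],
  [0.003,0.002,-0.0065,0,0.013,0.003,50],
  [0.003,0.002,-0.0065,0,0.013,0.003,50],
])

```text
time: 17.05
tool_pos: [0.5611, -0.2078, 0.121]
tcp_rot: [2.207, 0.038, -2.201]
wrist_force: [-0.0, -0.5, -1.3]
width: 0.685
```

```bash
python3 - <<'E'
from h import *
print(st()["tool_pos"],sc(st()["tool_pos"]),st()["wrist_force"],delta(cs(.065,.0003),.0465,-1))
E
```

```text
[ 0.5611 -0.2078  0.121 ] [ 0.0671 -0.0003] [-0.0042 -0.4595 -1.326 ] (array([ 0.0745, -0.0007,  0.0023]), array([ 0.0007, -0.0027, -0.0006]))
```

Call:
jog_arm([
  [0.015,-0.0007,0.002,0,-0.003,0,50],
  [0.03,-0.0007,0.002,0,-0.003,0,50],
  [0.04,-0.0007,0.002,0,-0.003,0,50],
  [0.05,-0.0007,0.002,0,-0.003,0,50],
  [0.06,-0.0007,0.002,0,-0.003,0,50],
  [0.066,-0.0007,0.002,0,-0.003,0,50],
  [0.07,-0.0007,0.002,0,-0.003,0,50],
  [0.073,-0.0007,0.002,0,-0.003,0,50],
  [0.074,-0.0007,0.002,0,-0.003,0,50],
  [0.074,-0.0007,0.002,0,-0.003,0,50],
])

```text
time: 18.05
tool_pos: [0.5595, -0.2073, 0.0472]
tcp_rot: [2.204, 0.037, -2.203]
wrist_force: [0.4, 0.1, -2.2]
width: 0.687
```

```bash
python3 - <<'E'
from h import *
print(sc(st()["tool_pos"]),st()["wrist_force"],delta(cs(.065,.0003),.0465,-1)); scan()
E
```

```text
[0.0655 0.0002] [ 0.3928  0.1012 -2.1729] (array([ 0.0007, -0.0001,  0.0005]), array([ 0.0008, -0.0001, -0.0009]))
yellow [0.4515 0.0495 0.0763] case [-0.0337  0.2606] res 0.0001
green [] []
blue [] []
red [ 0.5251 -0.0585  0.2113] case [0.0362 0.1501] res 0.0983
white [([435.2, 241.5], 151)] []
```

Entered without contact. I lower 1 mm more, release and move to yellow.

Call:
jog_arm([
  [0.001,0,0,0,0,0,50],
  [0.001,0,0,0,0,0,50],
  [0.001,0,0,0,0,0,100],
  [0.001,0,0,0,0,0,100],
  [0.001,0,0,0,0,0,100],
  [0.001,0,0,0,0,0,100],
  [-0.03,0,0,0,0,0,100],
  [-0.07,0,0,0,0,0,100],
  [-0.11,0,0,0,0,0,100],
  [-0.11,-0.05,0.02,0,0,0,100],
  [-0.11,-0.1,0.04,0,0,0,100],
  [-0.11,-0.14,0.06,0,0,0,100],
  [-0.11,-0.18,0.075,0,0,0,100],
  [-0.11,-0.22,0.09,0,0,0,100],
  [-0.11,-0.26,0.099,0,0,0,100],
  [-0.11,-0.26,0.099,0,0,0,100],
  [-0.11,-0.26,0.099,0,0,0,100],
])

```text
time: 19.85
tool_pos: [0.4516, 0.0497, 0.1574]
tcp_rot: [2.203, 0.04, -2.2]
wrist_force: [0.2, 0.1, -0.2]
width: 1.002
```

```bash
python3 - <<'E'
from h import *
scan(); print(delta((.4515,.0495),.048,-1))
t=imaging.read_camera("top");s=imaging.read_camera("scene")
cv2.imwrite("pics/c5.png",np.hstack([t[130:410,180:480],s[130:410,200:480]]))
E
```

```text
yellow [] []
green [] [([408.0, 223.9], 281)]
blue [] [([404.5, 186.6], 280)]
red [([377.0, 217.5], 130)] [([304.9, 167.5], 119), ([411.7, 261.6], 308)]
white [([435.2, 241.5], 153)] [([247.4, 332.1], 256), ([415.8, 340.0], 287)]
(array([ 0.1094, -0.0012,  0.0007]), array([ 0.0005, -0.0011, -0.0016]))
```

View pics/c5.png

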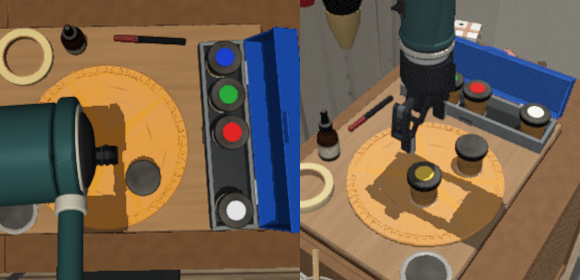

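Green stands in the row between blue and red, and yellow is still at scene pixel (324,302). Next is yellow.

Call:
jog_arm([
  [0.04,-0.001,0.001,0,-0.001,-0.001,100],
  [0.08,-0.001,0.001,0,-0.001,-0.001,100],
  [0.1,-0.001,0.001,0,-0.001,-0.001,100],
  [0.109,-0.001,0.001,0,-0.001,-0.001,100],
  [0.109,-0.001,0.001,0,-0.001,-0.001,100],
  [0.109,-0.001,0.001,0,-0.001,-0.001,50],
  [0.109,-0.001,0.001,0,-0.001,-0.001,50],
  [0.109,-0.001,0.001,0,-0.001,-0.001,50],
  [0.109,-0.001,0.001,0,-0.001,-0.001,50],
  [0.109,-0.001,0.001,0,-0.001,-0.001,50],
  [0.109,-0.001,0.001,0,-0.001,-0.001,50],
], force=30)

```text
time: 21.15
tool_pos: [0.453, 0.0487, 0.0501]
tcp_rot: [2.208, 0.036, -2.2]
wrist_force: [-0.1, -1.6, 5.9]
width: 0.689
```

Call:
jog_arm([
  [-0.03,0,0,0,0,0,50],
  [-0.06,0,0,0,0,0,50],
  [-0.085,0,0,0,0,0,50],
  [-0.085,0,0,0,0,0,50],
  [-0.085,0,0,0,0,0,50],
  [-0.085,0,0,0,0,0,50],
])

```text
time: 21.75
tool_pos: [0.4514, 0.0488, 0.1337]
tcp_rot: [2.205, 0.036, -2.203]
wrist_force: [-0.3, -0.4, -2.2]
width: 0.691
```

```bash
python3 - <<'E'
from h import *
print(st()["wrist_force"],delta(cs(-.064,.0003),.121,-1))
E
```

```text
[-0.2625 -0.3755 -2.2419] (array([0.0129, 0.2596, 0.0301]), array([-0.0004, -0.0011, -0.0008]))
```

Call:
jog_arm([
  [0,0.04,0.005,0,0,0,50],
  [0,0.08,0.01,0,0,0,50],
  [0,0.12,0.015,0,0,0,50],
  [0,0.16,0.02,0,0,0,50],
  [0,0.2,0.025,0,0,0,50],
  [0,0.235,0.028,0,0,0,50],
  [0,0.255,0.03,0,0,0,50],
  [0.012,0.2595,0.03,0,-0.001,-0.001,50],
  [0.012,0.2595,0.03,0,-0.001,-0.001,50],
  [0.012,0.2595,0.03,0,-0.001,-0.001,50],
  [0.012,0.2595,0.03,0,-0.001,-0.001,50],
  [0.012,0.2595,0.03,0,-0.001,-0.001,50],
])

```text
time: 22.95
tool_pos: [0.4303, -0.2106, 0.1218]
tcp_rot: [2.204, 0.039, -2.204]
wrist_force: [0.3, -0.0, -1.0]
width: 0.693
```

```bash
python3 - <<'E'
from h import *
print(sc(st()["tool_pos"]),st()["wrist_force"],delta(cs(-.064,.0003),.046,-1)); scan()
E
```

```text
[-0.0637  0.0013] [ 0.2617 -0.0079 -1.0382] (array([0.0758, 0.0011, 0.0003]), array([ 0.0011, -0.    ,  0.0003]))
yellow [] []
green [ 0.5585 -0.2061  0.0707] case [0.0646 0.0015] res 0.0002
blue [ 0.6232 -0.2026  0.0705] case [0.1293 0.0028] res 0.0
red [([377.1, 217.5], 125)] [([305.3, 167.4], 105), ([411.7, 261.7], 256)]
white [] []
```

Call:
jog_arm([
  [0.015,0.001,0,0,0,0,50],
  [0.03,0.001,0,0,0,0,50],
  [0.04,0.001,0,0,0,0,50],
  [0.05,0.001,0,0,0,0,50],
  [0.06,0.001,0,0,0,0,50],
  [0.066,0.001,0,0,0,0,50],
  [0.07,0.001,0,0,0,0,50],
  [0.073,0.001,0,0,0,0,50],
  [0.075,0.001,0,0,0,0,50],
  [0.075,0.001,0,0,0,0,50],
])

```text
time: 24.05
tool_pos: [0.4305, -0.212, 0.0471]
tcp_rot: [2.204, 0.038, -2.203]
wrist_force: [0.3, -0.3, -0.8]
width: 0.688
```

Call:
jog_arm([
  [0.001,0,0,0,0,0,50],
  [0.001,0,0,0,0,0,50],
  [0.001,0,0,0,0,0,100],
  [0.001,0,0,0,0,0,100],
  [0.001,0,0,0,0,0,100],
  [0.001,0,0,0,0,0,100],
  [-0.03,0,0,0,0,0,100],
  [-0.07,0,0,0,0,0,100],
  [-0.11,0,0,0,0,0,100],
  [-0.15,0,0,0,0,0,60],
  [-0.16,0.05,-0.01,0,0,0,20],
  [-0.16,0.1,-0.03,0,0,0,0],
  [-0.16,0.15,-0.05,0,0,0,0],
  [-0.16,0.19,-0.063,0,0,0,0],
  [-0.16,0.19,-0.063,0,0,0,0],
  [-0.16,0.19,-0.063,0,0,0,0],
])

```text
time: 25.65
tool_pos: [0.4998, -0.4004, 0.206]
tcp_rot: [2.204, 0.038, -2.206]
wrist_force: [0.3, 0.8, -0.5]
width: 0.001
```

```bash
python3 - <<'E'
from h import *
print(st()["width"],sc(st()["tool_pos"]))
D={}
for n in P:
    im=imaging.read_camera(n);D[n]=im;print(n,dots(im,n))
cv2.imwrite("pics/c6.png",np.hstack([D["top"][130:410,260:560],D["scene"][130:410,200:480]]))
E
```

```text
0.001200537945744437 [-0.0007 -0.1907]
scene {'yellow': [([405.0, 228.8], 113)], 'green': [([349.5, 207.2], 102)], 'blue': [([323.3, 197.3], 111)], 'red': [([377.1, 217.5], 133)], 'white': []}
top {'yellow': [([413.7, 299.9], 310)], 'green': [([408.0, 223.9], 281)], 'blue': [([404.5, 186.5], 280)], 'red': [([305.0, 167.4], 96), ([411.7, 261.6], 308)], 'white': []}
```

View pics/c6.png

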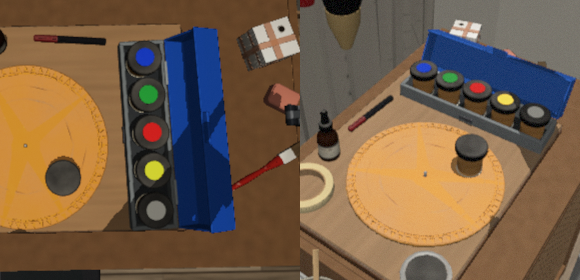

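The top view shows the row in order: blue, green, red, yellow, and white in shadow. The plain jar is on the platter. Next I check the lid edge position.

```bash
python3 - <<'E'
from h import *
for th in (1.8,1.9,2.0,2.1):
    a=np.arctan2(46,86)+th;r=.0975;t=-.04+r*np.cos(a);z=.034+r*np.sin(a)
    print(th,t,z,[(proj(n,np.r_[cs(s,t),z])).round(0).tolist() for n in P for s in(-.167,0,.167)])
for n in P:
    hsv=cv2.cvtColor(cv2.imread(f"pics/{n}0.png"),cv2.COLOR_BGR2HSV);m=cv2.inRange(hsv,(105,120,40),(128,255,255))
    if n=="scene": m[:,:315]=0; m[260:]=0
    else: m[:,:424]=0
    c=max(cv2.findContours(m,0,2)[0],key=cv2.contourArea);print(n,cv2.approxPolyDP(cv2.convexHull(c),3,True)[:,0].tolist())
E
```

```text
1.8 -0.10431692256973449 0.10727744176183267 [[476.0, 205.0], [401.0, 179.0], [335.0, 155.0], [489.0, 362.0], [480.0, 257.0], [471.0, 156.0]]
1.9 -0.11131114322897279 0.1004903816455954 [[477.0, 206.0], [402.0, 180.0], [336.0, 156.0], [492.0, 361.0], [483.0, 257.0], [474.0, 157.0]]
2.0 -0.11759284651739718 0.0930389716147533 [[477.0, 207.0], [403.0, 181.0], [337.0, 158.0], [494.0, 361.0], [485.0, 257.0], [476.0, 158.0]]
2.1 -0.12309926773220464 0.08499766369522599 [[477.0, 209.0], [404.0, 183.0], [339.0, 160.0], [496.0, 360.0], [487.0, 257.0], [478.0, 159.0]]
scene [[328, 160], [340, 160], [475, 208], [461, 245], [453, 247], [320, 195]]
top [[452, 157], [476, 160], [494, 352], [491, 360], [470, 362], [439, 356], [424, 170]]
```

```bash
python3 - <<'E'
from h import *
T0,Z0=sc(st()["tool_pos"])[1],st()["tool_pos"][2];print(T0,Z0)
for th in np.r_[np.arange(2,1.57,-.1),np.arange(1.55,-.01,-.05)]:
    c,s=np.cos(th),np.sin(th)
    rot=lambda a,h:(-.04+a*c-h*s,.034+a*s+h*c)
    t,z=rot(.086,.046) if th>1.57 else rot(.075,.046)
    if th>1.57:z-=.011
    t-=.0145
    print(f"{th:.2f} t {t:.4f} z {z:.4f}  y {-(t-T0):.4f} x {Z0-z:.4f}")
E
```

```text
-0.188923588854232 0.2066621642437947
2.00 t -0.1321 z 0.0821  y -0.0568 x 0.1246
1.90 t -0.1258 z 0.0895  y -0.0631 x 0.1172
1.80 t -0.1188 z 0.0963  y -0.0701 x 0.1104
1.70 t -0.1112 z 0.1024  y -0.0777 x 0.1043
1.60 t -0.1030 z 0.1076  y -0.0859 x 0.0990
1.55 t -0.0989 z 0.1099  y -0.0900 x 0.0967
1.50 t -0.0951 z 0.1121  y -0.0938 x 0.0946
1.45 t -0.0911 z 0.1140  y -0.0978 x 0.0927
1.40 t -0.0871 z 0.1157  y -0.1018 x 0.0909
1.35 t -0.0830 z 0.1173  y -0.1060 x 0.0894
1.30 t -0.0788 z 0.1186  y -0.1102 x 0.0881
1.25 t -0.0745 z 0.1197  y -0.1144 x 0.0870
1.20 t -0.0702 z 0.1206  y -0.1187 x 0.0861
1.15 t -0.0659 z 0.1212  y -0.1231 x 0.0854
1.10 t -0.0615 z 0.1217  y -0.1274 x 0.0850
1.05 t -0.0571 z 0.1219  y -0.1318 x 0.0847
1.00 t -0.0527 z 0.1220  y -0.1362 x 0.0847
0.95 t -0.0483 z 0.1218  y -0.1406 x 0.0849
0.90 t -0.0439 z 0.1213  y -0.1450 x 0.0853
0.85 t -0.0396 z 0.1207  y -0.1494 x 0.0860
0.80 t -0.0352 z 0.1199  y -0.1537 x 0.0868
0.75 t -0.0310 z 0.1188  y -0.1579 x 0.0879
0.70 t -0.0268 z 0.1175  y -0.1622 x 0.0892
0.65 t -0.0226 z 0.1160  y -0.1663 x 0.0907
0.60 t -0.0186 z 0.1143  y -0.1704 x 0.0923
0.55 t -0.0146 z 0.1124  y -0.1743 x 0.0942
0.50 t -0.0107 z 0.1103  y -0.1782 x 0.0963
0.45 t -0.0070 z 0.1080  y -0.1819 x 0.0986
0.40 t -0.0033 z 0.1056  y -0.1856 x 0.1011
0.35 t 0.0002 z 0.1029  y -0.1891 x 0.1037
0.30 t 0.0036 z 0.1001  y -0.1925 x 0.1066
0.25 t 0.0068 z 0.0971  y -0.1957 x 0.1095
0.20 t 0.0099 z 0.0940  y -0.1988 x 0.1127
0.15 t 0.0128 z 0.0907  y -0.2017 x 0.1160
0.10 t 0.0155 z 0.0873  y -0.2045 x 0.1194
0.05 t 0.0181 z 0.0837  y -0.2070 x 0.1230
-0.00 t 0.0205 z 0.0800  y -0.2094 x 0.1267
```

First stage: descend behind the lid and push it to about 1.0 rad.

Call:
jog_arm([
  [0.05,0,0,0,0,0,0],
  [0.1,0,0,0,0,0,0],
  [0.125,-0.015,0,0,0,0,0],
  [0.125,-0.04,0,0,0,0,0],
  [0.125,-0.05,0,0,0,0,0],
  [0.125,-0.057,0,0,0,0,0],
  [0.117,-0.063,0,0,0,0,0],
  [0.11,-0.07,0,0,0,0,0],
  [0.104,-0.078,0,0,0,0,0],
  [0.099,-0.086,0,0,0,0,0],
  [0.097,-0.09,0,0,0,0,0],
  [0.093,-0.098,0,0,0,0,0],
  [0.089,-0.106,0,0,0,0,0],
  [0.087,-0.114,0,0,0,0,0],
  [0.085,-0.123,0,0,0,0,0],
  [0.085,-0.132,0,0,0,0,0],
  [0.085,-0.136,0,0,0,0,0],
  [0.085,-0.136,0,0,0,0,0],
])

```text
time: 27.55
tool_pos: [0.4963, -0.2622, 0.1247]
tcp_rot: [2.207, 0.039, -2.2]
wrist_force: [-1.4, -0.6, 11.5]
width: 0.001
```

```bash
python3 - <<'E'
from h import *
print(sc(st()["tool_pos"]),st()["tool_pos"][2],st()["wrist_force"],delta(cs(0,.0205),.08,-1))
D={n:imaging.read_camera(n) for n in P}
cv2.imwrite("pics/c7.png",np.hstack([D["top"][130:410,260:560],D["scene"][130:410,200:480]]))
E
```

```text
[ 0.0006 -0.0524] 0.12467456835512623 [-1.3973 -0.601  11.5352] (array([ 0.0447, -0.0729,  0.0006]), array([ 0.0016, -0.0033, -0.0003]))
```

View pics/c7.png

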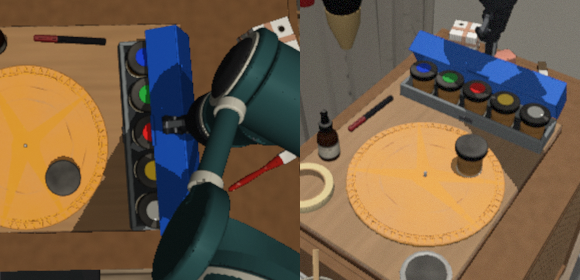

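The lid is now about halfway. I'll estimate its angle from the free-edge pixels.

```bash
python3 - <<'E'
from h import *
im=cv2.imread("pics/c7.png")
for th in (.6,.8,.9,1.0,1.1,1.2,1.3):
    c,s=np.cos(th),np.sin(th)
    f=lambda a,h:(-.04+a*c-h*s,.034+a*s+h*c)
    print(th,end=' ')
    for a,h in((.086,.046),(.086,0),(0,.046)):
        t,z=f(a,h);print([(proj(n,np.r_[cs(x,t),z])-o).round(0).tolist() for n,o in(("top",(260,130)),("scene",(-100,130))) for x in(-.167,.167)],end=' | ')
    print()
hsv=cv2.cvtColor(im,cv2.COLOR_BGR2HSV);m=cv2.inRange(hsv,(105,120,40),(128,255,255))
a=m.copy();a[:,300:]=0;b=m.copy();b[:,:400]=0
k=np.ones((3,3),np.uint8)
for q in(a,b):
    q=cv2.morphologyEx(q,cv2.MORPH_OPEN,k);c=max(cv2.findContours(q,0,2)[0],key=cv2.contourArea);print(cv2.approxPolyDP(cv2.convexHull(c),3,True)[:,0].tolist())
E
```

```text
0.6 [[162.0, 237.0], [147.0, 28.0], [557.0, 100.0], [408.0, 43.0]] | [[141.0, 234.0], [128.0, 34.0], [549.0, 123.0], [402.0, 64.0]] | [[199.0, 230.0], [183.0, 33.0], [566.0, 99.0], [425.0, 46.0]] | 
0.8 [[175.0, 237.0], [159.0, 26.0], [562.0, 92.0], [413.0, 36.0]] | [[149.0, 235.0], [135.0, 32.0], [552.0, 114.0], [404.0, 56.0]] | [[202.0, 230.0], [186.0, 34.0], [566.0, 99.0], [427.0, 47.0]] | 
0.9 [[181.0, 237.0], [165.0, 25.0], [564.0, 88.0], [415.0, 33.0]] | [[154.0, 236.0], [140.0, 31.0], [554.0, 110.0], [406.0, 52.0]] | [[203.0, 229.0], [187.0, 34.0], [567.0, 100.0], [428.0, 47.0]] | 
1.0 [[187.0, 237.0], [171.0, 25.0], [566.0, 85.0], [418.0, 31.0]] | [[159.0, 236.0], [144.0, 30.0], [556.0, 106.0], [408.0, 49.0]] | [[204.0, 229.0], [188.0, 35.0], [567.0, 100.0], [428.0, 48.0]] | 
1.1 [[194.0, 236.0], [177.0, 24.0], [568.0, 82.0], [420.0, 29.0]] | [[164.0, 236.0], [149.0, 29.0], [558.0, 102.0], [410.0, 46.0]] | [[205.0, 229.0], [189.0, 35.0], [567.0, 101.0], [429.0, 49.0]] | 
1.2 [[200.0, 236.0], [183.0, 24.0], [569.0, 80.0], [423.0, 27.0]] | [[170.0, 236.0], [154.0, 28.0], [559.0, 98.0], [412.0, 43.0]] | [[205.0, 228.0], [189.0, 36.0], [567.0, 102.0], [429.0, 50.0]] | 
1.3 [[206.0, 236.0], [189.0, 24.0], [571.0, 78.0], [425.0, 25.0]] | [[175.0, 236.0], [160.0, 28.0], [561.0, 95.0], [414.0, 40.0]] | [[205.0, 228.0], [190.0, 36.0], [566.0, 103.0], [429.0, 51.0]] | 
[[175, 25], [188, 37], [198, 166], [188, 194], [161, 233], [135, 56], [146, 30]]
[[409, 47], [418, 32], [424, 31], [564, 82], [565, 100], [557, 117], [438, 71], [418, 60]]
```

The lid is at about 1.04 rad, as modelled. I continue lowering it slowly to about 0.15.

Call:
jog_arm([
  [0.0014,-0.004,0,0,0,0,0],
  [0.002,-0.0085,0,0,0,0,0],
  [0.0025,-0.0128,0,0,0,0,0],
  [0.0035,-0.017,0,0,0,0,0],
  [0.0044,-0.0214,0,0,0,0,0],
  [0.0058,-0.0256,0,0,0,0,0],
  [0.0072,-0.0298,0,0,0,0,0],
  [0.009,-0.0338,0,0,0,0,0],
  [0.0108,-0.0378,0,0,0,0,0],
  [0.013,-0.0416,0,0,0,0,0],
  [0.0152,-0.0454,0,0,0,0,0],
  [0.0178,-0.049,0,0,0,0,0],
  [0.0203,-0.0526,0,0,0,0,0],
  [0.0232,-0.056,0,0,0,0,0],
  [0.0261,-0.0592,0,0,0,0,0],
  [0.0293,-0.0622,0,0,0,0,0],
  [0.0325,-0.0652,0,0,0,0,0],
  [0.0325,-0.0652,0,0,0,0,0],
])

```text
time: 29.45
tool_pos: [0.4934, -0.1965, 0.0911]
tcp_rot: [2.205, 0.04, -2.202]
wrist_force: [-0.6, -0.2, -0.1]
width: -0.0
```

```bash
python3 - <<'E'
from h import *
print(sc(st()["tool_pos"]),st()["tool_pos"][2],st()["wrist_force"],delta(cs(0,.0205),.08,-1))
D={n:imaging.read_camera(n) for n in P}
cv2.imwrite("pics/c8.png",np.hstack([D["top"][130:410,260:560],D["scene"][130:410,200:480]]))
E
```

```text
[-0.0001  0.0133] 0.09110784272472487 [-0.5923 -0.2187 -0.1275] (array([ 0.0111, -0.0072, -0.0001]), array([ 0.0018, -0.0017,  0.0007]))
```

View pics/c8.png

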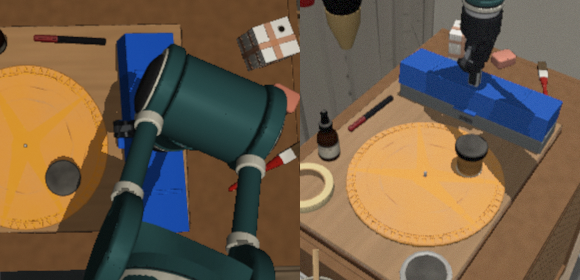

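The lid is almost shut. I lower the last centimetre gently.

Call:
jog_arm([
  [0.0015,-0.001,0,0,0,0,0],
  [0.003,-0.002,0,0,0,0,0],
  [0.0045,-0.003,0,0,0,0,0],
  [0.006,-0.004,0,0,0,0,0],
  [0.007,-0.005,0,0,0,0,0],
  [0.008,-0.006,0,0,0,0,0],
  [0.009,-0.006,0,0,0,0,0],
  [0.01,-0.007,0,0,0,0,0],
  [0.0105,-0.007,0,0,0,0,0],
  [0.011,-0.007,0,0,0,0,0],
  [0.011,-0.007,0,0,0,0,0],
])

```text
time: 30.65
tool_pos: [0.4931, -0.19, 0.0802]
tcp_rot: [2.205, 0.04, -2.202]
wrist_force: [0.3, 1.2, 1.7]
width: 0.001
```

Call:
jog_arm([
  [0.0005,0,0,0,0,0,0],
  [0.001,0,0,0,0,0,0],
  [0.001,0,0,0,0,0,0],
])

```text
time: 30.95
tool_pos: [0.4931, -0.1901, 0.08]
tcp_rot: [2.205, 0.04, -2.202]
wrist_force: [-1.8, 2.3, 7.6]
width: -0.004
```

Call:
jog_arm([
  [0.001,0,0,0,0,0,0],
  [0.0015,0,0,0,0,0,0],
  [0.0015,0,0,0,0,0,0],
])

```text
time: 31.25
tool_pos: [0.4932, -0.1901, 0.08]
tcp_rot: [2.205, 0.04, -2.202]
wrist_force: [-2.8, 4.7, 12.7]
width: 0.002
```

Hard stop at z = 0.080: the lid is shut. I retreat well clear and check.

Call:
jog_arm([
  [-0.01,0,0,0,0,0,0],
  [-0.05,0,0,0,0,0,0],
  [-0.1,0,0,0,0,0,0],
  [-0.13,0.04,0,0,0,0,0],
  [-0.13,0.09,0,0,0,0,0],
  [-0.13,0.14,0,0,0,0,0],
  [-0.13,0.19,0.03,0,0,0,0],
  [-0.13,0.24,0.07,0,0,0,0],
  [-0.13,0.29,0.1,0,0,0,0],
  [-0.13,0.34,0.12,0,0,0,0],
  [-0.13,0.34,0.12,0,0,0,0],
  [-0.13,0.34,0.12,0,0,0,0],
])

```text
time: 32.45
tool_pos: [0.3822, -0.5386, 0.2093]
tcp_rot: [2.204, 0.032, -2.205]
wrist_force: [0.2, 0.3, 0.3]
width: -0.003
```

```bash
python3 - <<'E'
from h import *
D={n:imaging.read_camera(n) for n in P}
cv2.imwrite("pics/c9.png",np.hstack([D["top"][130:410,160:510],D["scene"][130:410,150:480]]))
for a,h in((.086,.046),(0,.046)):
  for n in P: print(n,[(proj(n,np.r_[cs(x,-.04+a),.034+h])).round(0).tolist() for x in(-.167,.167)])
for n in P:
    m=cv2.inRange(cv2.cvtColor(D[n],cv2.COLOR_BGR2HSV),(105,120,40),(128,255,255))
    m[:,:300]=0;m[380:]=0;m[:120]=0
    c=max(cv2.findContours(m,0,2)[0],key=cv2.contourArea);print(n,cv2.approxPolyDP(cv2.convexHull(c),3,True)[:,0].tolist())
E
```

```text
scene [[445.0, 258.0], [298.0, 198.0]]
top [[392.0, 365.0], [379.0, 165.0]]
scene [[462.0, 233.0], [319.0, 179.0]]
top [[444.0, 362.0], [429.0, 163.0]]
scene [[300, 197], [320, 180], [458, 232], [457, 246], [439, 276], [369, 251], [301, 218]]
top [[427, 163], [444, 360], [394, 364], [376, 274], [378, 169]]
```

View pics/c9.png

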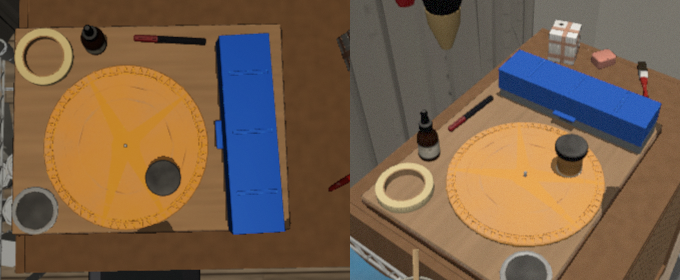

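The lid is shut: its corners match the θ = 0 prediction within about 2 to 4 px. The plain jar stands on the platter and the tape, bottle and pen have not moved. Handing in.

```bash
python3 -c "
from workcell import finish_job
print(finish_job())"
```

```text
the job is handed in; nothing more can be done
None
```

The pigment case is packed, the lid is shut and the job is handed in, about 32 s into the run.

- **Plain jar:** there was only one, at the near end of the row (the far-end one was absent). It stands on the orange platter, away from the edge.
- **Row:** I slid white and blue to the two ends of the case without lifting them and left red where it was. Yellow and green then went into the gaps. The last picture before closing shows white, yellow, red, green, blue in order. By the measured positions, neighbours sit roughly 64–66 mm apart, centre to centre. White was in shadow in that picture, so its position comes from just before yellow went in.
- **Lid:** I pushed it over and lowered it slowly. It stopped firmly at 80 mm, the height given for shut, with about 13 N of press. Its corners in both views match a shut lid to within about 2–4 px, except one about 6 px off in the scene view.
- **Everything else:** the tape, bottle and pen look unmoved in the last pictures. I did not see either dotted jar get knocked aside. The arm finished well clear of everything.

No check failed at the end. Some automatic colour detections were wrong while the arm shaded or hid the dots, and I settled those from the pictures.

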